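Glue bottle into the crock, lid on

TASK

Put the cream glue bottle with the white cap away: stand it upright inside the white crock, then close the crock with its wooden lid so that the lid sits flush on the rim. Set both down rather than dropping them, and leave the dark bottle standing where it is.

Things in the scene. Friction and masses are not known exactly. Their poses are not given: they have to be found in the camera images.
- crock: Heavy white stoneware crock with a blue band, fixed, open at the top, empty. Round: 160 mm outside, 150 mm inside diameter, 88 mm high, inner floor 6 mm above its underside. Origin: centre of its underside; z up. To its left and right lie its wooden lid and a smaller grey plastic lid (116 mm, black knob, not listed) that does not belong to it.
- lid: Round light-wood lid, lying right way up on the table. Plug 8 mm deep, 120 to 126 mm diameter (12 mm play all round in the crock); disc above it 164 mm diameter, 12 mm thick, its underside rests on the rim; centred round knob 26 mm diameter, 20 to 56 mm above the lid's underside. About 0.25 kg. Origin: centre of the plug's underside; z up. Seated: origin 80 mm above the crock's.
- glue_bottle: Small cream-coloured dropper bottle with white conical cap and white label, standing upright beyond the crock. Body: a plain cylinder 32 mm in diameter and 50 mm tall; then shoulder and cap narrow to the top at 70 mm. About 45 g. Origin: centre of its underside; z up through the cap.
- dark_bottle: Dropper bottle of the same shape and size, dark grey with black cap and yellow label, standing upright on the table, at least 120 mm from the cream one. Not to be moved. Origin: centre of its underside; z up. Also near, not in the way: an orange tape roll (72 mm, 24 mm high) and a marker lying flat.
Things that resemble listed ones, but are neither listed nor needed, are in the scene too. What is meant by the glue_bottle is not turquoise, and is the smaller of those in its own colour. There is more than one size of the lid; the one meant has the size given above.

How it is judged:
On the way:
1. the cream bottle stands upright on the crock's floor, let go (horizontal distance between glue_bottle and crock below 0.06 m and z of glue_bottle in the frame of crock below 0.012 m and angle between glue_bottle's own z axis and vertical below 0.17 rad and contact force between the fingers and glue_bottle below 0.05 N and linear speed of glue_bottle below 0.02 m/s), for 0.2 s.
At the end, for the whole second after the job is handed in: The cream bottle stands on the crock's floor (within 60 mm of its axis, 10 degrees of upright); the wooden lid is seated on the rim (origin 77 to 83 mm up, within 15 mm of the axis, tilt under 1.7 degrees), let go, at rest; the dark bottle is upright within 30 mm of its start (horizontal distance between glue_bottle and crock below 0.06 m and z of glue_bottle in the frame of crock below 0.012 m and angle between each of glue_bottle, dark_bottle's own z axis and vertical below 0.17 rad and horizontal distance between lid and crock below 0.015 m and z of lid in the frame of crock between 0.077 and 0.083 m and angle between lid's own z axis and vertical below 0.03 rad and contact force between the fingers and lid below 0.05 N and linear speed of each of lid, glue_bottle below 0.02 m/s and distance of dark_bottle from where it was at the start of the episode below 0.03 m); the robot touches nothing.
It fails at once if the dark bottle is moved by more than 30 mm or tipped by more than 10 degrees (distance of dark_bottle from where it was at the start of the episode above 0.03 m or angle between dark_bottle's own z axis and vertical above 0.17 rad).
It fails at once if the cream bottle or the wooden lid is dropped (falls freely faster than 0.75 m/s, which is a drop of about 30 mm) ((contact force between the fingers and glue_bottle below 0.05 N and linear speed of glue_bottle above 0.75 m/s) or (contact force between the fingers and lid below 0.05 N and linear speed of lid above 0.75 m/s)).
It also fails if it takes over 58 s, if anything falls off the work surface, if the arm or the gripper's body presses on something with over 40 N, if the wrist force passes 120 N, or if a joint passes its speed limit or range.

ROBOT

A 7-joint arm with a two-finger parallel gripper is mounted at the origin on the work surface. World frame = base frame: x ahead of the robot, y to its left, z up, the work surface at z = 0. Lengths are in m, angles in rad, forces in N, time in s.
With the tool pointing down it reaches from about 0.4 to 0.9 m from the base axis. Payload 5.6 kg.
Tool frame: the origin (TCP) lies midway between the tips of the shut fingers; the grasp point (between the pads) lies 19 mm behind it; y points along the fingers, z is the direction in which the jaws open and shut, and the axes are right-handed (so a half turn about y gives the same grasp; the last joint's range is limited). The gripper opens to 92 mm and grips with 3 to 60 N. Pads are 20 mm wide; open, the fingers measure 128 mm over their backs; the gripper's body (75 mm by 189 mm) begins 69 mm behind the grasp point.
Start: joints at [-1.221, 0.468, -0.012, 1.603, 0.006, 1.071, -0.056], TCP at [0.249, 0.6, 0.215] pointing down, gripper open.
Joint ranges: [-2.53, 2.53], [-0.31, 2.02], [-1.57, 1.55], [0.28, 2.44], [-1.29, 4.43], [0.15, 1.84], [-2.92, 2.92]. Speed limits (rad/s): [2.57, 2.57, 3.14, 3.14, 3.14, 3.14, 3.14].

INTERFACE

Orientations are given as a 3x3 rotation matrix whose columns are the frame's x, y, z axes.
In Python, from station import env, effector, solver, viewer, workorder, search_frame, tip_of gives the robot as it stands. Calls block until the motion is done:
- env.reach(position, orientation): joint-space move of the TCP to a pose.
- env.movel(position, frame=None, rate=0.15): straight line of the TCP; frame=None keeps the orientation; rate is the mean speed in m/s.
- env.goto_joints(angles): joint-space move.
- effector.release() and effector.grasp(squeeze=None): open the fingers fully, or close them until they stop; squeeze is the grip in N (None keeps the last).
- env.pause(seconds).
- solver.inverse_kinematics(position, orientation): joint angles nearest the present ones, or None.
- env.sense(): the state.
- viewer.read_camera(name): name is "scene" or "top"; returns (picture, depth): 400x640x3 uint8, red, green, blue; 400x640 float32, m along the optical axis (not along the pixel's ray), 0 where there is no reading.
- viewer.camera_info(name): a dict with "intrinsics" (3x3 intrinsics, pixels), "dist_coeffs" ([k1, k2, p1, p2, k3] as OpenCV has them; the pictures are not rectified), "eye" and "rotation" of the camera in the world. Camera axes: x right, y up, looking along -z (the intrinsics and any distortion apply to the point x, -y, -z); pixel columns grow to the right and rows downward; lengths in m; the calibration is good to about 2 mm. A picture is of the moment at which its call begins. camera_info takes no time and is no camera call.
A pose or a line that the arm cannot do raises env.PlanningError and nothing moves.
- workorder.finish_job(): hands the job in, once; it reports no verdict.
Trained networks look in the newest picture that a camera, given by its name, has taken for a name from the list of things; names that differ only in an ending like _2 or _b are one class to them, and where a whole thing is asked for, a point or a joint stands for the part that bears it (a point fixed in the world has none). Each returns a list of dicts, best first, with "score" (0 to 1); they miss things now and then, are a little off and sometimes report something else, mostly with a low value. They report only what shows in the picture. A call takes as long as a camera call. They do not tell look-alikes from the thing itself.
- search_frame(camera, name): "at" ([x, y, z] in m, in world coordinates, good to about 4 mm: the middle of the surface that is visible of it).
- tip_of(camera, name): "at" ([x, y, z] in m, in world coordinates, good to about 4 mm: a listed point, or the origin of a listed thing).
The state is a dict: "t": time; "joint_positions": joint angles; "joint_velocities": joint speeds; "tau": joint torques, N m; "ee_pos": TCP position; "tcp_rot": TCP orientation; "wrist_force": force on the tool from outside, world axes, zero at the start; "moment": the same for the moment, N m; "gripper_width": finger opening in m.
Only numpy, scipy, OpenCV 4.12 (cv2) and the standard library are available. Lean on these libraries where they do the work, as an engineer would, in place of code of your own. Each camera call takes 0.05 s, during which the arm holds its last target. There are 200 camera calls.

## Working session

There is one attempt and no reset: what is moved stays moved. The work goes in short steps, each a Python script; the robot and the scene stay as the last script left them, time stands still between calls to the robot, and variables do not carry over. Pictures are saved under pics/ and viewed, about 8 in all and at most 12, crops included, and the job is handed in when it is done.

```bash
ls; mkdir -p pics; cat > h.py <<'E'
import numpy as np, cv2
from station import env, effector, solver, viewer, workorder, search_frame, tip_of
def cloud(name, d):
    """world xyz for every pixel"""
    i=viewer.camera_info(name); K=np.array(i["intrinsics"],float); D=np.array(i["dist_coeffs"],float)
    h,w=d.shape; u,v=np.meshgrid(np.arange(w),np.arange(h))
    p=cv2.undistortPoints(np.stack([u,v],-1).reshape(-1,1,2).astype(np.float64),K,D).reshape(h,w,2)
    c=np.stack([p[...,0]*d,-p[...,1]*d,-d],-1)
    return c@np.array(i["rotation"]).T+np.array(i["eye"])
def save(n,im): cv2.imwrite("pics/"+n,im[...,::-1])
E
python3 - <<'E'
from h import *
ims=[]
for c in("top","scene"):
    im,d=viewer.read_camera(c); np.savez("/tmp/%s.npz"%c,im=im,d=d); save(c+"0.png",im)
    print(c,viewer.camera_info(c)["eye"])
    for n in("crock","lid","glue_bottle","dark_bottle"):
        for f in(search_frame,tip_of): print(n,f.__name__,[(np.round(r["at"],3).tolist(),round(r["score"],2)) for r in f(c,n)][:5])
s=env.sense();print(s["t"],s["ee_pos"],np.round(s["tcp_rot"],2).tolist())
E
```

```text
pics
top [0.25561005 0.04425889 1.26216906]
crock call [([0.463, -0.052, 0.005], 0.57)]
crock call [([0.462, -0.052, -0.002], 0.98)]
lid call [([0.217, -0.269, 0.027], 0.88), ([0.459, -0.332, 0.018], 0.68)]
lid call [([0.458, -0.336, -0.002], 0.94), ([0.22, -0.27, -0.001], 0.74)]
glue_bottle call [([0.651, -0.25, 0.05], 0.64), ([0.728, -0.158, 0.069], 0.51), ([0.639, -0.18, 0.052], 0.49)]
glue_bottle call [([0.656, -0.258, 0.001], 0.54), ([0.645, -0.185, 0.002], 0.48)]
dark_bottle call [([0.629, 0.196, 0.051], 0.56)]
dark_bottle call [([0.638, 0.196, 0.003], 0.49)]
scene [ 1.18348865 -0.02228423  0.61906639]
crock call [([0.442, -0.052, 0.046], 0.79)]
crock call [([0.459, -0.051, -0.001], 0.71)]
lid call [([0.239, -0.263, 0.029], 0.73), ([0.473, -0.328, 0.021], 0.57)]
lid call [([0.461, -0.334, -0.0], 0.93), ([0.216, -0.271, 0.0], 0.61)]
glue_bottle call [([0.674, -0.248, 0.039], 0.79), ([0.751, -0.158, 0.055], 0.69), ([0.662, -0.179, 0.042], 0.64)]
glue_bottle call [([0.662, -0.254, -0.002], 0.89), ([0.65, -0.185, -0.0], 0.8), ([0.736, -0.166, -0.003], 0.67)]
dark_bottle call [([0.648, 0.193, 0.039], 0.74)]
dark_bottle call [([0.642, 0.198, -0.001], 0.58)]
0.9 [0.24885363 0.6005137  0.21460795] [[0.92, 0.0, 0.38], [-0.38, 0.0, 0.92], [0.0, -1.0, 0.0]]
```

View pics/top0.png

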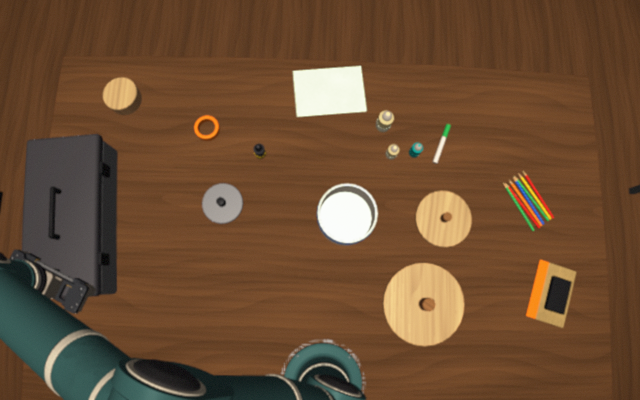

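View pics/scene0.png

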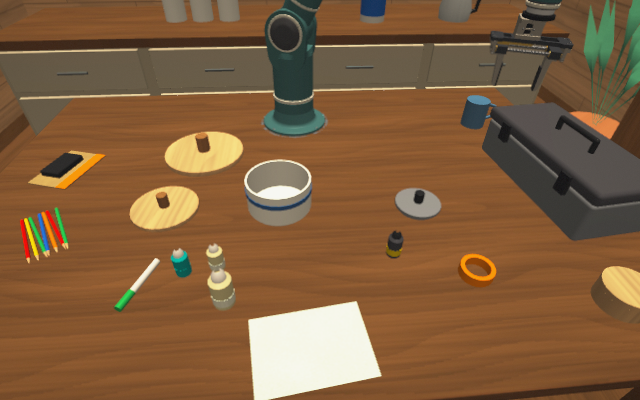

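Candidates for the bottle, scene / top pixels: small cream (215,257)/(393,151), large cream (221,290)/(386,120), turquoise (181,262)/(417,150). I choose the small cream one. Lids: small wood (164,207)/(443,218), large wood (204,152)/(424,304), grey (418,203)/(222,203). Next I measure sizes and check a crop.

```bash
python3 - <<'E'
from h import *
T=np.load("/tmp/top.npz");P=cloud("top",T["d"]);im=T["im"]
S=np.load("/tmp/scene.npz");Q=cloud("scene",S["d"])
print("table z",np.median(P[330:380,560:600,2]),np.median(Q[310:330,100:200,2]))
def obj(P,c,r,z0,z1):
    m=(np.hypot(P[...,0]-c[0],P[...,1]-c[1])<r)&(P[...,2]>z0)&(P[...,2]<z1); p=P[m]
    (x,y),R=cv2.minEnclosingCircle(p[:,:2].astype(np.float32)); return np.round([x,y,R,p[:,2].max(),np.median(p[:,2])],4),len(p)
for n,A in(("top",P),("scene",Q)):
    print(n)
    print("lidS",obj(A,(.459,-.334),.105,.012,.03),"knob",obj(A,(.459,-.334),.04,.045,.08))
    print("lidL",obj(A,(.217,-.27),.14,.012,.03))
    print("crock rim",obj(A,(.462,-.052),.11,.080,.1))
    for k,c in dict(small=(.647,-.185),big=(.736,-.166),turq=(.659,-.256),dark=(.64,.197)).items(): print(k,obj(A,c,.033,.025,.15),obj(A,c,.033,.055,.15))
a=cv2.resize(im[90:260,300:500],None,fx=2,fy=2,interpolation=3);b=cv2.resize(S["im"][180:320,100:300],None,fx=2,fy=2,interpolation=3)
save("crop1.png",np.vstack([a,b]))
E
```

```text
table z 0.0002267544282703593 0.0006016469668266855
top
lidS (array([ 0.4613, -0.338 ,  0.0826,  0.0288,  0.02  ]), 2366) knob (array([ 0.4609, -0.3371,  0.0121,  0.0597,  0.0556]), 60)
lidL (array([ 0.2197, -0.2759,  0.1145,  0.03  ,  0.0271]), 4279)
crock rim (array([ 0.4563, -0.0538,  0.0802,  0.0941,  0.0868]), 376)
small (array([ 0.6501, -0.1865,  0.0168,  0.0704,  0.0515]), 126) (array([ 0.6523, -0.1857,  0.0128,  0.0704,  0.0642]), 37)
big (array([ 0.7395, -0.1638,  0.0222,  0.0993,  0.0693]), 252) (array([ 0.7395, -0.1638,  0.0222,  0.0993,  0.0719]), 192)
turq (array([ 0.659 , -0.2569,  0.0176,  0.0717,  0.0518]), 129) (array([ 0.6567, -0.2577,  0.0134,  0.0717,  0.0629]), 45)
dark (array([0.6384, 0.1948, 0.0168, 0.0685, 0.0513]), 123) (array([0.6391, 0.1927, 0.0112, 0.0685, 0.0636]), 39)
scene
lidS (array([ 0.4602, -0.3351,  0.0832,  0.0299,  0.0198]), 2254) knob (array([ 0.4606, -0.3333,  0.0141,  0.0583,  0.0548]), 89)
lidL (array([ 0.218 , -0.2723,  0.1165,  0.03  ,  0.0277]), 2471)
crock rim (array([ 0.4561, -0.0546,  0.0813,  0.0909,  0.0862]), 555)
small (array([ 0.6506, -0.1851,  0.0168,  0.0707,  0.0502]), 283) (array([ 0.6505, -0.1836,  0.0108,  0.0707,  0.0635]), 73)
big (array([ 0.7388, -0.161 ,  0.0221,  0.0954,  0.0665]), 691) (array([ 0.7392, -0.1612,  0.0221,  0.0954,  0.072 ]), 445)
turq (array([ 0.6595, -0.2545,  0.0168,  0.0701,  0.0499]), 297) (array([ 0.658 , -0.2544,  0.0107,  0.0701,  0.0633]), 82)
dark (array([0.64  , 0.1957, 0.0162, 0.0695, 0.0492]), 253) (array([0.6397, 0.1941, 0.0108, 0.0695, 0.0622]), 69)
```

View pics/crop1.png

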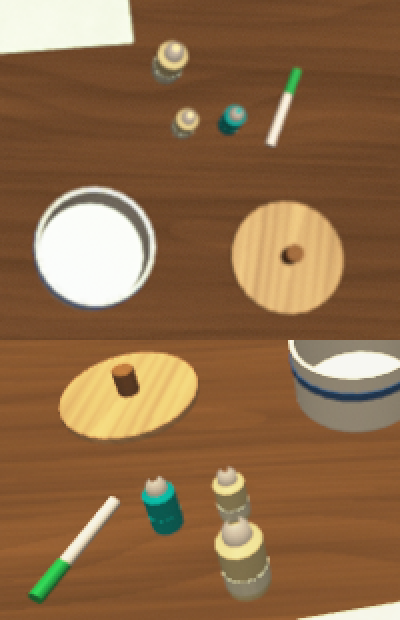

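The crop shows the small cream bottle at top (393,151), clearly smaller than the cream one behind it (radius 17 vs 22 mm, 70 vs 97 mm tall). The wooden lid with 83 mm radius is the one to use. A jaw axis of about -32° passes between both neighbours.

```bash
cat >> h.py <<'E'
def R(deg):
    a=np.radians(deg); c,s=np.cos(a),np.sin(a)
    return np.array([[s,0,c],[-c,0,s],[0,-1,0]])
def st(t=""):
    s=env.sense(); print(t,"t",round(s["t"],2),np.round(s["ee_pos"],4),"w",round(s["gripper_width"],4),"F",np.round(s["wrist_force"],1))
B=np.array([.6503,-.1858]); C=np.array([.4562,-.0542]); L=np.array([.4607,-.3355])
def at(p,z): return np.array([p[0],p[1],z])
E
python3 - <<'E'
from h import *
s=env.sense()
for a in(-32,148):
    q=[solver.inverse_kinematics(at(p,z),R(a)) for p,z in((B,.16),(B,.016),(C,.16),(C,.024))]
    print(a,[None if x is None else np.round(x,2).tolist() for x in q])
a=min((x for x in(-32,148) if solver.inverse_kinematics(at(B,.016),R(x)) is not None),key=lambda x:np.abs(solver.inverse_kinematics(at(B,.16),R(x))-s["joint_positions"]).max())
print(a)
env.reach(at(B,.18),R(a)); st()
env.movel(at(B,.016)); st()
effector.grasp(15); st("grasp")
env.movel(at(B,.14)); st("lift")
im,d=viewer.read_camera("scene"); np.savez("/tmp/s2.npz",im=im,d=d); save("lift.png",im)
E
```

```text
-32 [[-0.26, 0.66, 0.74, 1.62, -0.49, 1.06, 0.05], [-0.18, 0.82, 0.6, 1.68, -0.59, 0.83, 0.12], [-0.59, 0.25, 0.73, 2.14, -0.23, 0.82, -0.27], [-0.33, 0.5, 0.45, 2.2, -0.43, 0.52, -0.11]]
148 [[0.96, 1.02, -1.33, 1.53, 1.0, 1.39, 2.14], [0.21, 0.74, 0.03, 1.65, -0.03, 0.75, 2.84], [-0.25, 0.22, 0.33, 2.12, -0.1, 0.81, 2.73], [0.02, 0.47, 0.03, 2.18, -0.03, 0.49, 2.66]]
-32
 t 3.99 [ 0.6507 -0.1845  0.1799] w 0.0916 F [-0.7  0.3 -0.8]
 t 5.23 [ 0.6511 -0.1862  0.0171] w 0.0916 F [-0.7  0.3 -0.3]
grasp t 6.17 [ 0.6502 -0.1858  0.0159] w 0.0315 F [0.6 0.4 0.9]
lift t 7.14 [ 0.6497 -0.1854  0.139 ] w 0.0317 F [ 0.1 -0.1 -1.3]
```

View pics/lift.png

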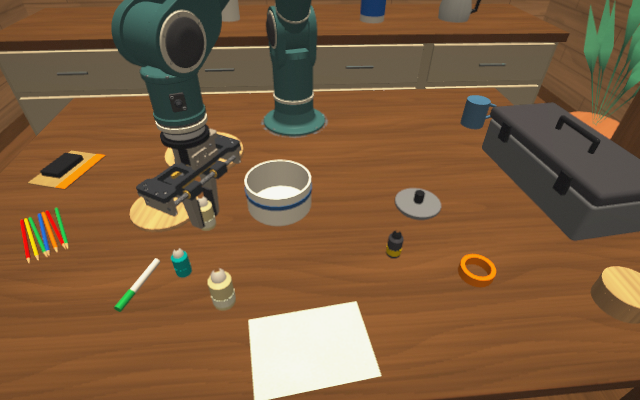

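The small cream bottle is held upright between the fingers at (206,213). The turquoise bottle (181,262) and the large cream one (221,290) haven't moved. Now into the crock.

```bash
python3 - <<'E'
from h import *
env.movel(at(C,.14),rate=.2); st("over"); 
env.movel(at(C,.030),rate=.1); st("low")
f0=env.sense()["wrist_force"][2]
for z in(.026,.024,.0225,.0215):
    env.movel(at(C,z),rate=.02); env.pause(.1); st(z)
    if env.sense()["wrist_force"][2]-f0>1.5: break
effector.release(); env.pause(.2); st("released")
env.movel(at(C,.17),rate=.12); st("up")
env.reach(at(L,.14),R(-32)); st("lid")
im,d=viewer.read_camera("top"); np.savez("/tmp/t3.npz",im=im,d=d)
im2,d2=viewer.read_camera("scene")
save("placed.png",np.hstack([cv2.resize(im[160:270,280:500],None,fx=1.8,fy=1.8),cv2.resize(im2[140:250,120:340],None,fx=1.8,fy=1.8)]))
for n,A in(("top",cloud("top",d)),("scene",cloud("scene",d2))):
    p=A[(np.hypot(A[...,0]-C[0],A[...,1]-C[1])<.06)&(A[...,2]>.035)&(A[...,2]<.085)]
    print(n,len(p),p.mean(0).round(4),p[:,2].max())
E
```

```text
over t 8.52 [ 0.4571 -0.0547  0.1402] w 0.0316 F [ 0.5 -0.6 -0.6]
low t 9.77 [ 0.4566 -0.0543  0.0304] w 0.0317 F [ 0.2  0.3 -0.6]
0.026 t 10.22 [ 0.4563 -0.0542  0.0261] w 0.0315 F [-0.3  0.9  0.3]
0.024 t 10.57 [ 0.4562 -0.0543  0.024 ] w 0.0318 F [-0.3  0.8  0. ]
0.0225 t 10.92 [ 0.4562 -0.0542  0.0225] w 0.0314 F [ 0.2  1.3 -0.7]
0.0215 t 11.27 [ 0.4563 -0.0542  0.0218] w 0.0315 F [-1.4 -0.4  5.6]
released t 12.45 [ 0.4562 -0.0542  0.0215] w 0.0922 F [ 0.4 -0.4  0.3]
up t 13.83 [ 0.4557 -0.0542  0.1695] w 0.0919 F [-0.1 -0.2  0. ]
lid t 14.93 [ 0.4611 -0.3341  0.1396] w 0.0919 F [ 0.5 -0.5  0.6]
top 38 [ 0.4632 -0.0559  0.0628] 0.07489197029306105
scene 170 [ 0.4643 -0.0558  0.0565] 0.07627771946778528
```

View pics/placed.png

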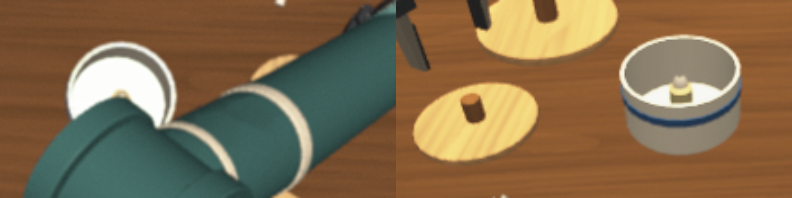

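The bottle stands upright in the crock (crop pixel 680,90; top at about 76 mm, as expected). The lid lies free at (476,122), with the gripper above it. Next I grasp the knob.

```bash
python3 - <<'E'
from h import *
env.movel(at(L,.026),rate=.1); st("down")
effector.grasp(40); st("grip")
env.movel(at(L,.06),rate=.06); st("lift")
env.movel(at(L,.15),rate=.12); env.movel(at(C,.15),rate=.15); env.pause(.2); st("over")
im,d=viewer.read_camera("scene"); save("lidover.png",im)
A=cloud("scene",d)
m=(np.hypot(A[...,0]-C[0],A[...,1]-C[1])<.10)&(A[...,2]>.13)&(A[...,2]<.155)
p=A[m]; print(len(p)); (x,y),r=cv2.minEnclosingCircle(p[:,:2].astype(np.float32)); print("lid",x,y,r)
c,*_=np.linalg.lstsq(np.c_[p[:,:2]-C,np.ones(len(p))],p[:,2],rcond=None); print("plane",c.round(4),(p[:,2]-np.c_[p[:,:2]-C,np.ones(len(p))]@c).std())
E
```

```text
down t 16.32 [ 0.4611 -0.3359  0.0266] w 0.0917 F [-0.3 -0.8  0.9]
grip t 17.33 [ 0.4606 -0.3355  0.026 ] w 0.0257 F [-0.3  0.1 -0.2]
lift t 18.05 [ 0.4607 -0.3352  0.06  ] w 0.0254 F [ 1.   0.1 -2.7]
over t 21.18 [ 0.4562 -0.0547  0.15  ] w 0.0256 F [ 0.4 -0.1 -1.4]
2043
lid 0.4554601311683655 -0.0565977580845356 0.08315382152795792
plane [-0.0219 -0.001   0.144 ] 0.0022920039897121654
```

View pics/lidover.png

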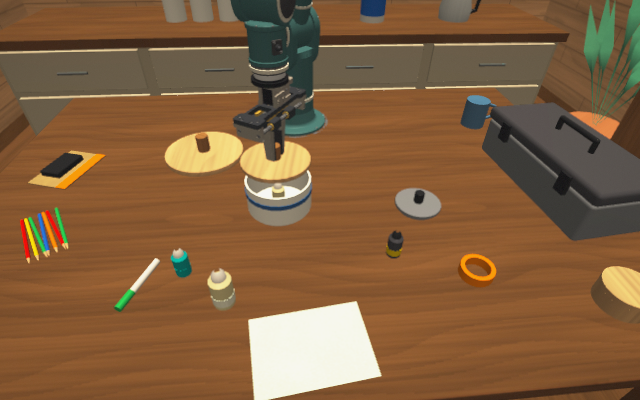

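The lid hangs level and centred over the crock (276,160), within about 2 mm of its axis. I lower it until it makes contact, expected at TCP z of about 0.106.

```bash
python3 - <<'E'
from h import *
env.movel(at(C,.113),rate=.06); env.pause(.1); st()
f0=env.sense()["wrist_force"][2]
for z in(.110,.108,.107,.106,.105):
    env.movel(at(C,z),rate=.02); env.pause(.15); st(z)
    if env.sense()["wrist_force"][2]-f0>6: break
effector.release(); env.pause(.3); st("rel")
env.movel(at(C,.22),rate=.12)
env.reach(np.array([.45,-.40,.25]),R(-32)); env.pause(.3); st("away")
im,d=viewer.read_camera("scene"); imt,dt=viewer.read_camera("top")
save("final.png",np.vstack([im[100:330],imt[60:360]]))
for n,dd in(("scene",d),("top",dt)):
    A=cloud(n,dd)
    for lo,hi,r in((.094,.106,.07),(.07,.115,.10)):
        p=A[(np.hypot(A[...,0]-C[0],A[...,1]-C[1])<r)&(A[...,2]>lo)&(A[...,2]<hi)]
        if len(p)<20: print(n,"few");continue
        M=np.c_[p[:,:2]-C,np.ones(len(p))]; c,*_=np.linalg.lstsq(M,p[:,2],rcond=None)
        print(n,len(p),"circle",cv2.minEnclosingCircle(p[:,:2].astype(np.float32)),"plane",c.round(4),"med",np.median(p[:,2]))
E
```

```text
t 22.09 [ 0.4565 -0.0543  0.1133] w 0.0254 F [-0.3 -0.4 -2.2]
0.11 t 22.54 [ 0.4562 -0.0542  0.11  ] w 0.025 F [ 0.5 -0.2 -2. ]
0.108 t 22.94 [ 0.4562 -0.0542  0.108 ] w 0.0252 F [ 0.7  0.1 -2.2]
0.107 t 23.34 [ 0.4562 -0.0542  0.107 ] w 0.0251 F [ 0.6  0.8 -2.4]
0.106 t 23.74 [ 0.4561 -0.0542  0.106 ] w 0.0252 F [ 0.2  0.6 -2.6]
0.105 t 24.14 [ 0.4562 -0.0542  0.1059] w 0.0249 F [-4.4  1.7 11.8]
rel t 25.51 [ 0.4562 -0.0542  0.105 ] w 0.0923 F [-0.2  0.   0.2]
away t 28.23 [ 0.4506 -0.3991  0.2501] w 0.0919 F [0.6 1.  0. ]
scene 1428 circle ((0.4562469720840454, -0.054218485951423645), 0.07005071640014648) plane [-0.0003  0.0003  0.1002] med 0.10010128336557261
scene 2577 circle ((0.45636260509490967, -0.05509374290704727), 0.08315661549568176) plane [-0.085  -0.009   0.0984] med 0.09971044829269526
top 1549 circle ((0.45622214674949646, -0.05413781851530075), 0.07003854960203171) plane [ 0.0041 -0.0023  0.0995] med 0.09942606946064991
top 2112 circle ((0.4552973806858063, -0.055609043687582016), 0.08243629336357117) plane [ 0.0045 -0.0059  0.0993] med 0.09938603836771454
```

View pics/final.png

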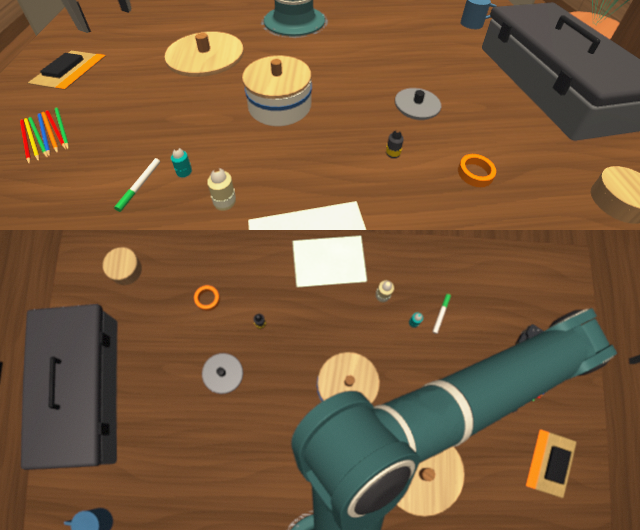

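The lid sits flush on the crock (top picture 348,380; scene 277,77). Its disc top is at 0.100 m, level and centred. The dark bottle (395,143) is undisturbed and the arm is clear.

```bash
python3 -c "
from station import workorder; print(workorder.finish_job())"
```

```text
the job is handed in; nothing more can be done
None
```

I stood the small cream glue bottle upright in the middle of the crock, then set the 164 mm wooden lid on the rim. I lowered both until the wrist force showed contact before letting go. The job was handed in at about 28 s on the robot's clock.

- **Bottle:** after release, before the lid went on, its top was at about 76 mm, which fits standing on the crock floor.
- **Lid:** the top of its disc is at 99.5–100 mm, against 100 mm expected when seated. It is within about 2 mm of the crock's axis. Measured tilt is below 0.005 rad over the disc's inner 70 mm radius. One wider fit from the scene camera gave 0.085 rad, but it took in points from the lid's edge and the crock's side, so I discounted it.
- **Dark bottle:** it looked upright and unmoved in the last pictures. I did not measure its position again.
- **Robot:** the arm and gripper were clear of everything at hand-in.

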